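# Move the wide bin from the hook rail to its shelf lane

## Task

Unhook the wide storage bin with its load of pipe couplings from the rail and put it away in the empty middle lane of the steel shelf, hook edge to the back: in over the lane's front lip and under the upper board, back against the sprung strip, then down behind the lip, so that it stands flat on the lane's floor, held between strip and lip. Ease it in with a light hand, never ramming or forcing it against the shelf (40 N at most). Keep it upright so that nothing would tip out, and leave the other bin, the cartons and the things on the bench where they are.

Things in the scene. Friction and masses are not known exactly. Their poses are not given: they have to be found in the camera images.
- bin: Wide blue plastic bin, open on top, 96 mm wide (y), 70 high, 138 long over all, 0.18 to 0.31 kg. Origin: underside, mid-width; +x to its rear (hook edge), +z up. Flat underside from x = -55 to +50 mm; floor and walls 4 mm thick. Grey plastic pipe couplings, fixed in it, fill x = 6 to 46 mm up to z = 50; the front half is empty. Held by the front wall only, its rear may sag a few degrees.
- bin_rim (a point): Middle of the top edge of the bin's front wall (bin x = -72, z = 54 mm; bin axes). From here the wall, 8 mm thick, slopes 42 mm down and inward, 30 degrees off vertical, then stands upright at x = -55 for the lowest 18 mm. Good grip: fingers pointing down the slope (tilted 30 degrees towards +x), one inside, one outside. Side walls slope up from the rim to 70 mm height at x = -44.
- bin_hook (a point): Middle of the lower edge of the bin's hook flange (bin x = 60, z = 46 mm; bin axes). Along the whole rear top a 4 mm plate (z = 66 to 70) runs back from the rear wall (outer face x = 50) to x = 62 and turns down in this 4 mm flange: a slot 8 mm wide, open below.
- small_bin: Another blue bin of the same shape but 60 mm wide, hanging on the same rail, left or right of the wide one; leave it. Same origin and axes.
- rack: Fixed steel bin rack, 330 mm wide, three level J-shaped rails; both bins hang on the top one. Origin on the bench, mid-width; +x to its back, away from the robot; +y along the rails. A hanging bin's origin lies near x = 0, z = 120 mm, axes as the rack's. The lower rails only steady the bins from behind. Two posts behind the rails at y = +-155 mm, 200 mm high.
- rail_edge (a point): Top edge of the top rail's upturned tongue, mid-width (rack x = 53, z = 186 mm; rack axes). The tongue is 6.5 mm thick; the bin's hook plate rests on it and the flange hangs 20 mm down behind it, so the bin's rear must rise more than 20 mm before it can be drawn off towards -x. Free above.
- shelf: Fixed steel shelf unit, 350 mm wide, 300 high, open in front (-x) and at the back. Origin on the bench at mid-width; +x into the shelf, +y along it. Lower board: top at z = 67 mm, front edge at x = -86. Dividers at y = +-55.5, 3 mm thick, x = -38 to 54, top at z = 150: the middle lane is 108 mm wide and holds a steel insert, clamped down (see lane). Move at 20 mm/s or less when feeling for the strip.
- lane (a point): Middle of the lane on the insert's floor (shelf x = 0, y = 0, z = 70 mm; shelf axes). The insert (floor sheet, front lip 16 mm high, sprung back strip) is clamped anywhere from 20 mm in front of (-x) to 4 mm behind its mean place, s = -20 to +4 mm, which is not measured: look or feel for it. Lip: x = s - 62 to s - 59, top at z = 86. Seated bin: origin at x = s - 4.
- board_edge (a point): Lower front edge of the upper board at mid-width (shelf x = -30, z = 172 mm; shelf axes): the overhang, 86 mm above the lip's top, for the 70 mm high bin. The board is 32 mm thick, back to x = 88, stock on it up to z = 300. Strip at the lane's back: face at x = s + 43, z = 72 to 108; pushed by the bin's rear wall it yields 10 mm, 4 N at first, 12 N at its end; the bin clears the lip after 4 mm.
- carton_low: White flat carton 105 x 92 x 42 mm in the left-hand (+y) lane, under another. Origin at the centre of its underside.
- carton_top: White flat carton 105 x 92 x 38 mm lying on the former. Origin at the centre of its underside.
- carton_brown: Brown carton 100 x 85 x 66 mm in the right-hand (-y) lane. Origin at the centre of its underside.
- parcel: Brown carton 110 x 75 x 45 mm on the bench. Origin at the centre of its underside.
- scanner: Hand scanner lying on the bench, 165 mm long, 30 mm high. Origin under its head end.
- tape_roll: Roll of clear tape lying flat on the bench, 90 mm across, 48 mm high. Origin at the centre of its underside.

How it is judged:
At the end, for the whole second after the job is handed in: The wide bin is at rest on the floor of the middle lane, hook edge to the back: origin 30 mm in front of to 6 mm behind the lane point (flat there only between lip and strip), within 9 mm sideways, 4 mm below to 3 mm above it; level within 0.04 rad, square within 0.12 rad (x of bin in the frame of shelf between -0.03 and 0.006 m and y of bin in the frame of shelf between -0.009 and 0.009 m and z of bin in the frame of shelf between 0.066 and 0.073 m and x of bin_rim in the frame of shelf below -0.05 m and angle between bin's own z axis and vertical below 0.04 rad and angle between the x axis of bin and the x axis of shelf, either way round below 0.12 rad and linear speed of bin below 0.02 m/s); the robot touches nothing.
It fails at once if the wide bin is tipped more than 0.6 rad (about 35 degrees) from upright (angle between bin's own z axis and vertical above 0.6 rad).
It fails at once if the wide bin is forced against the shelf or its fittings with more than 40 N (contact force between bin and shelf above 40 N).
It fails at once if the small bin is moved more than 3 cm (distance of small_bin from where it was at the start of the episode above 0.03 m).
It fails at once if a carton on the shelf is moved more than 3 cm (distance of any of carton_low, carton_top, carton_brown from where it was at the start of the episode above 0.03 m).
It fails at once if the parcel, scanner or tape roll on the bench is moved more than 3 cm (distance of any of parcel, scanner, tape_roll from where it was at the start of the episode above 0.03 m).
It also fails if it takes over 66 s, if anything falls off the work surface, if the arm or the gripper's body presses on something with over 40 N, if the wrist force passes 120 N, or if a joint passes its speed limit or range.

## Robot

A 6-joint arm with a two-finger parallel gripper is mounted at the origin on the work surface. World frame = base frame: x ahead of the robot, y to its left, z up, the work surface at z = 0. Lengths are in m, angles in rad, forces in N, time in s.
With the tool pointing down it reaches from about 0.325 to 0.85 m from the base axis. Payload 4.4 kg.
Tool frame: the origin (TCP) lies midway between the tips of the shut fingers; the grasp point (between the pads) lies 19 mm behind it (robot.grip_point_offset is the distance from the TCP to the grasp point, in m); z points along the fingers, y is the direction in which the jaws open and shut (so a half turn about z gives the same grasp; the last joint's range is limited). The gripper opens to 94 mm and grips with 3 to 60 N. Pads are 16 mm wide; open, the fingers measure 119 mm over their backs; the gripper's body (75 mm by 177 mm) begins 78 mm behind the grasp point.
Start: joints at [-1.498, 0.207, 1.542, -0, 1.393, -0.15], TCP at [0.128, -0.561, 0.205] pointing down, gripper open.
Joint ranges: [-2.73, 2.73], [-0.86, 2.22], [0.23, 2.46], [-1.11, 4.25], [0.08, 2.63], [-2.82, 2.82]. Speed limits (rad/s): [2.79, 2.79, 3.14, 3.14, 3.14, 3.14].

## Interface

Orientations are given as a unit quaternion [w, x, y, z].
In Python, from workcell import robot gives the robot as it stands. Calls block until the motion is done:
- robot.movep(position, orientation): joint-space move of the TCP to a pose.
- robot.move_linear(position, frame=None, speed=0.15): straight line of the TCP; frame=None keeps the orientation; speed is the mean speed in m/s.
- robot.goto_joints(angles): joint-space move.
- robot.release() and robot.grasp(grasp_force=None): open the fingers fully, or close them until they stop; grasp_force is the grip in N (None keeps the last).
- robot.sleep(seconds).
- robot.solve_ik(position, orientation): joint angles nearest the present ones, or None.
- robot.get_image(name): name is "side" or "top" or "wrist"; returns (picture, depth): 420x560x3 uint8, red, green, blue; 420x560 float32, m along the optical axis (not along the pixel's ray), 0 where there is no reading.
- robot.camera_info(name): a dict with "K" (3x3 intrinsics, pixels), "rvec" (rotation vector, rad) and "tvec" (3), from world to camera coordinates, as OpenCV has them; the wrist camera has in their place "hand_eye" (4x4, takes a point from camera to tool coordinates, whose origin is the TCP and whose axes are the flange's). Camera axes: x right, y down, z forward; pixel columns grow to the right and rows downward; lengths in m; the calibration is good to about 2 mm. The wrist camera is an equidistant fisheye: a pixel r from the principal point sees the ray r / f radians off the axis. A picture is of the moment at which its call begins: read the wrist's pose just before it. camera_info takes no time and is no camera call.
A pose or a line that the arm cannot do raises robot.PlanningError and nothing moves.
- robot.job_done(): hands the job in, once; it reports no verdict.
Readings, each from a call of its own:
- robot.get_time(): time.
- robot.get_q(): joint angles.
- robot.get_joint_velocities(): joint speeds.
- robot.get_tau(): joint torques, N m.
- robot.get_tcp_pos(): TCP position.
- robot.get_orientation(): TCP orientation.
- robot.get_contact_force(): force on the tool from outside, world axes, zero at the start.
- robot.get_torque(): the same for the moment, N m.
- robot.get_finger_gap(): opening from 0.0 (shut) to 1.0 (fully open).
Only numpy, scipy, OpenCV 4.12 (cv2) and the standard library are available. Lean on these libraries where they do the work, as an engineer would, in place of code of your own. Each camera call takes 0.05 s, during which the arm holds its last target. There are 200 camera calls.

## Working session

There is one attempt and no reset: what is moved stays moved. The work goes in short steps, each a Python script; the robot and the scene stay as the last script left them, time stands still between calls to the robot, and variables do not carry over. Pictures are saved under pics/ and viewed, about 8 in all and at most 12, crops included, and the job is handed in when it is done.

```bash
ls; mkdir -p pics
cat > h.py <<'E'
import numpy as np, cv2
from scipy.spatial.transform import Rotation as R
from workcell import robot
def cloud(n):
    im,d=robot.get_image(n); c=robot.camera_info(n); K=np.array(c["K"])
    Rm=cv2.Rodrigues(np.array(c["rvec"],float))[0]; t=np.array(c["tvec"],float).ravel()
    v,u=np.mgrid[:420,:560]
    P=np.stack([(u-K[0,2])/K[0,0]*d,(v-K[1,2])/K[1,1]*d,d],-1)
    P=(P-t)@Rm; P[d==0]=np.nan
    return im,P
E
python3 - <<'E'
from h import *
for n in("side","top"):
    im,P=cloud(n); np.savez(n+".npz",im=im,P=P)
    c=robot.camera_info(n);Rm=cv2.Rodrigues(np.array(c["rvec"],float))[0];print(n,-Rm.T@np.array(c["tvec"],float).ravel(),Rm[2],c["K"])
    cv2.imwrite(f"pics/{n}0.png",im[:,:,::-1])
print(robot.get_time(),robot.camera_info("wrist"))
E
```

```text
pics
side [-0.1733591   0.36358469  0.8321058 ] [ 0.65717009 -0.33327254 -0.67605983] [[464.62812623   0.         285.94148424]
 [  0.         464.62812623 205.6873179 ]
 [  0.           0.           1.        ]]
top [0.43092468 0.00889539 1.11368296] [ 0.13108855 -0.03741384 -0.99066442] [[431.68348711   0.         276.88936401]
 [  0.         431.68348711 207.03745974]
 [  0.           0.           1.        ]]
0.1 {'K': array([[325.1922621 ,   0.        , 279.94674134],
       [  0.        , 325.1922621 , 209.05906285],
       [  0.        ,   0.        ,   1.        ]]), 'hand_eye': array([[-2.59622986e-05, -9.70435307e-01, -2.41361376e-01,
         6.93651673e-02],
       [ 9.99999630e-01, -2.32712779e-04,  8.28096075e-04,
         2.73773356e-04],
       [-8.59781546e-04, -2.41361265e-01,  9.70434954e-01,
        -1.80459627e-01],
       [ 0.00000000e+00,  0.00000000e+00,  0.00000000e+00,
         1.00000000e+00]])}
```

View pics/side0.png

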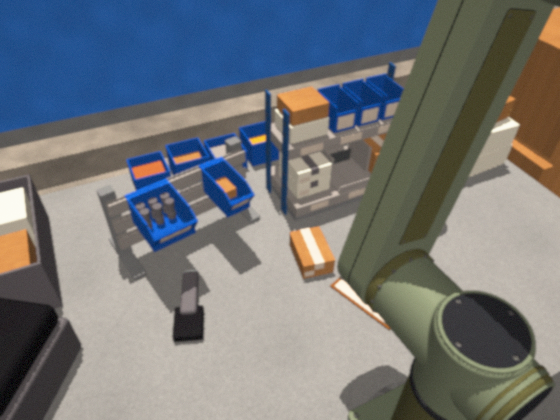

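View pics/top0.png

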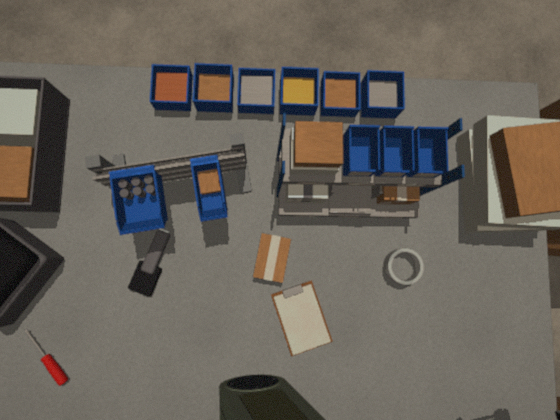

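Side view: wide bin with couplings at (160,212), small bin (228,187), shelf at centre. Top view: wide bin (137,198), shelf front edge about row 215, columns 278–418. Next, an orthographic map from the depth.

Run:
```python
import numpy as np, cv2
t=np.load("top.npz");P=t["P"].reshape(-1,3);C=t["im"].reshape(-1,3)
s=np.load("side.npz");P2=s["P"].reshape(-1,3);C2=s["im"].reshape(-1,3)
def m(P,sh):
    img=np.zeros((500,800),np.float32)
    o=np.argsort(P[:,2]); p=P[o]; p=p[np.isfinite(p[:,0])&(p[:,2]<.35)]
    u=((0.45-p[:,1])*1000).astype(int);v=((0.85-p[:,0])*1000).astype(int)
    k=(u>0)&(u<799)&(v>0)&(v<499)
    for a,b,z in zip(u[k],v[k],p[k,2]): img[b:b+2,a:a+2]=z
    return cv2.applyColorMap((np.clip(img/.3,0,1)*255).astype(np.uint8),cv2.COLORMAP_TURBO)
cv2.imwrite("pics/ortho.png",m(P,0))
# blue points bin
C=C.astype(int);
blue=(C[:,2]>C[:,0]*1.8)&(C[:,2]>60)
for lo,hi in((.2,.5),(.05,.2)):
    k=blue&(P[:,1]>lo)&(P[:,1]<hi)&(P[:,2]>.1)&(P[:,2]<.25)&(P[:,0]<.75);print(lo,hi,k.sum(),P[k].min(0),P[k].max(0))
k=(P[:,1]>-.35)&(P[:,1]<.05)&(P[:,0]>.5)&(P[:,0]<.75)
h,e=np.histogram(P[k,2],bins=np.arange(0,.32,.004));print([(round(a,3),b) for a,b in zip(e,h) if b>60])
```

```text
0.2 0.5 1950 [0.48807931 0.21863707 0.11785076] [0.64496731 0.34266091 0.19495663]
0.05 0.2 1100 [0.5224467  0.08416503 0.11790773] [0.67182453 0.16798892 0.19542972]
[(np.float64(0.0), np.int64(2988)), (np.float64(0.004), np.int64(199)), (np.float64(0.06), np.int64(95)), (np.float64(0.064), np.int64(927)), (np.float64(0.068), np.int64(1275)), (np.float64(0.072), np.int64(227)), (np.float64(0.084), np.int64(77)), (np.float64(0.128), np.int64(120)), (np.float64(0.132), np.int64(362)), (np.float64(0.144), np.int64(359)), (np.float64(0.148), np.int64(223)), (np.float64(0.184), np.int64(82)), (np.float64(0.196), np.int64(106)), (np.float64(0.2), np.int64(664)), (np.float64(0.204), np.int64(1387)), (np.float64(0.208), np.int64(896)), (np.float64(0.212), np.int64(144)), (np.float64(0.216), np.int64(128)), (np.float64(0.22), np.int64(127)), (np.float64(0.224), np.int64(150)), (np.float64(0.228), np.int64(163)), (np.float64(0.232), np.int64(160)), (np.float64(0.236), np.int64(160)), (np.float64(0.24), np.int64(157)), (np.float64(0.244), np.int64(245)), (np.float64(0.248), np.int64(360)), (np.float64(0.252), np.int64(308)), (np.float64(0.256), np.int64(233)), (np.float64(0.26), np.int64(174)), (np.float64(0.264), np.int64(205)), (np.float64(0.268), np.int64(210)), (np.float64(0.272), np.int64(407)), (np.float64(0.276), np.int64(243)), (np.float64(0.28), np.int64(88)), (np.float64(0.284), np.int64(379)), (np.float64(0.288), np.int64(1594)), (np.float64(0.292), np.int64(61))]
```

View pics/ortho.png

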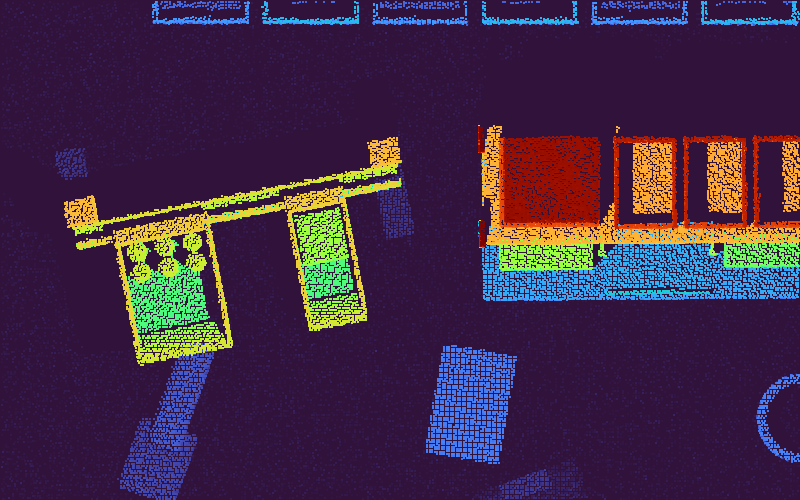

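Run:
```python
import numpy as np, cv2
for n in("top","side"):
    t=np.load(n+".npz");P=t["P"].reshape(-1,3);C=t["im"].reshape(-1,3).astype(int)
    blue=(C[:,2]>C[:,0]*1.5)&(C[:,2]>50)
    print(n)
    for lo,hi in((.2,.38),(.05,.18)):
        k=blue&(P[:,1]>lo)&(P[:,1]<hi)&(P[:,2]>.184)&(P[:,2]<.2)&(P[:,0]<.7)&(P[:,0]>.45)
        r=cv2.minAreaRect(P[k,:2].astype(np.float32)*1000);print("bin",k.sum(),r,cv2.boxPoints(r).round(0).tolist(),np.median(P[k,2]))
    # edges of shelf: per y bin
    def edge(zlo,zhi,x0,x1,y0,y1,f,nm):
        k=(P[:,2]>zlo)&(P[:,2]<zhi)&(P[:,0]>x0)&(P[:,0]<x1)&(P[:,1]>y0)&(P[:,1]<y1);Q=P[k];o=[]
        for y in np.arange(y0,y1,.01):
            q=Q[(Q[:,1]>=y)&(Q[:,1]<y+.01)]
            if len(q)>1:o.append([y+.005,f(q[:,0])])
        o=np.array(o)
        if len(o)<3: print(nm,"few",len(o));return
        c=np.polyfit(o[:,0],o[:,1],1)
        e=o[:,1]-np.polyval(c,o[:,0]);c=np.polyfit(o[abs(e)<.004,0],o[abs(e)<.004,1],1)
        print(nm,len(o),"slope",c[0].round(4),"x@-.2",np.polyval(c,-.2).round(4),(o[[0,-1],0]),abs(e).mean().round(4),Q[:,2].mean().round(4))
    edge(.062,.073,.53,.57,-.38,-.02,np.min,"lowfront")
    edge(.080,.092,.53,.60,-.27,-.14,np.median,"lip")
    edge(.197,.212,.58,.68,-.38,-.02,np.min,"upfront")
    edge(.276,.300,.60,.68,-.38,-.02,np.min,"stock")
    for y in (-.18,-.2,-.22):
        k=(abs(P[:,1]-y)<.004)&(P[:,0]>.54)&(P[:,0]<.66);q=P[k];q=q[np.argsort(q[:,0])];print(y,[(round(a*1000),round(b*1000)) for a,b in q[::3,[0,2]]])
    # dividers & ends
    k=(P[:,2]>.137)&(P[:,2]<.154)&(P[:,0]>.57)&(P[:,0]<.625)&(P[:,1]<-.1)&(P[:,1]>-.3)
    print("div",np.histogram(P[k,1],np.arange(-.3,-.1,.004)))
    k=(P[:,2]>.062)&(P[:,2]<.073)&(P[:,0]>.55)&(P[:,0]<.575);print("yext",np.sort(P[k,1])[[0,3,-4,-1]])
    k=(P[:,2]>.197)&(P[:,2]<.212)&(P[:,0]>.60)&(P[:,0]<.64)&(P[:,1]<0);print("yext up",np.sort(P[k,1])[[0,3,-4,-1]])
```

```text
top
bin 571 ((573.9212646484375, 280.0531921386719), (112.7115249633789, 97.89906311035156), 11.116311073303223) [[509.0, 317.0], [528.0, 221.0], [639.0, 243.0], [620.0, 339.0]] 0.18974694179479532
bin 380 ((602.4282836914062, 126.69761657714844), (115.7204818725586, 60.520687103271484), 10.670622825622559) [[540.0, 146.0], [551.0, 86.0], [665.0, 108.0], [654.0, 167.0]] 0.18985836493350458
lowfront 35 slope -0.0079 x@-.2 0.5522 [-0.375 -0.035] 0.0004 0.0676
lip 12 slope -0.0852 x@-.2 0.5592 [-0.265 -0.155] 0.0089 0.0854
upfront 35 slope -0.0083 x@-.2 0.6076 [-0.375 -0.035] 0.0004 0.2056
stock 18 slope -0.01 x@-.2 0.6289 [-0.375 -0.025] 0.0057 0.2887
-0.18 [(540, 1), (543, -2), (545, 2), (548, 0), (551, 1), (552, 63), (553, 2), (554, 67), (554, 66), (556, 68), (556, 68), (557, 82), (559, 87), (563, 70), (566, 72), (568, 69), (571, 71), (573, 71), (576, 71), (578, 70), (580, 72), (583, 71), (586, 69), (588, 71), (590, 73), (593, 71), (595, 71), (598, 71), (600, 71), (603, 71), (605, 71), (607, 194), (608, 193), (608, 204), (608, 191), (609, 200), (610, 71), (611, 69), (612, 204), (614,
[... 6863 characters left out ...]
,  0,  0,
        0,  0,  6, 28,  8,  1, 14, 22, 17, 21, 23, 18, 22, 19, 26]), array([-0.3  , -0.296, -0.292, -0.288, -0.284, -0.28 , -0.276, -0.272,
       -0.268, -0.264, -0.26 , -0.256, -0.252, -0.248, -0.244, -0.24 ,
       -0.236, -0.232, -0.228, -0.224, -0.22 , -0.216, -0.212, -0.208,
       -0.204, -0.2  , -0.196, -0.192, -0.188, -0.184, -0.18 , -0.176,
       -0.172, -0.168, -0.164, -0.16 , -0.156, -0.152, -0.148, -0.144,
       -0.14 , -0.136, -0.132, -0.128, -0.124, -0.12 , -0.116, -0.112,
       -0.108, -0.104]))
yext [-0.24209334 -0.23343051  0.59812194  0.60354005]
yext up [-0.33979631 -0.33537398 -0.02686881 -0.02657752]<stdin>:18: RankWarning: Polyfit may be poorly conditioned
```

```bash
cat >> h.py <<'E'
S=R.from_euler("z",0.0085); SO=np.array([.6383,-.2062,0])-0  # shelf yaw, origin (x at lane; y at lane front)
g=.013; off=robot.grip_point_offset
RIM=np.array([-.072,0,.054]); TB=R.from_matrix(np.array([[0,1,0],[.866025,0,.5],[.5,0,-.866025]]).T)
FL=R.from_euler("z",np.pi)
def tool(p,yaw,pitch=0,back=0,flip=False):
    """tool pose for a bin pose; pitch>0 (rad) raises the rear"""
    B=R.from_euler("zy",[yaw,-pitch]) if False else R.from_euler("z",yaw)*R.from_euler("y",-pitch)
    z=TB.as_matrix()[:,2]; q=B*TB*(FL if flip else R.identity())
    c=q.as_quat(); return np.array(p)+B.apply(RIM+z*(g+off-back)), [c[3],c[0],c[1],c[2]]
BP=np.array([.5697,.2795,.120]); BY=np.deg2rad(11.2)
def shelf(x,y,z): return S.apply([x,y,z])+SO
E
python3 - <<'E'
from h import *
from itertools import product
print(off)
for f in(False,True):
    print("flip",f)
    for nm,a in dict(pre=(BP,BY,0,.12),grasp=(BP,BY),lift=(BP+[0,0,.05],BY,.06),draw=(BP+[-.1,-.02,.06],BY),mid=(np.array([.47,0,.2]),0),front=(shelf(-.16,0,.094),.0085),seat=(shelf(-.018,0,.094),.0085),retr=(shelf(-.022,0,.07),.0085,0,.1)).items():
        p,q=tool(*a,flip=f);r=robot.solve_ik(p,q);print(nm,p.round(3),None if r is None else np.round(r,2))
print(robot.solve_ik([.4,0,.35],[0,1,0,0]))
E
```

```text
0.0188
flip False
pre [0.456 0.257 0.25 ] [ 0.42 -0.27  2.01 -0.14  0.9   0.29]
grasp [0.515 0.269 0.146] [ 0.39 -0.01  2.01 -0.16  0.63  0.3 ]
lift [0.513 0.268 0.193] [ 0.4  -0.1   2.02 -0.18  0.66  0.31]
draw [0.415 0.249 0.206] [ 0.45 -0.33  2.14 -0.17  0.83  0.34]
mid [0.414 0.    0.226] [-0.36 -0.62  2.26  0.21  1.01 -0.43]
front [ 0.422 -0.208  0.12 ] [-0.96 -0.19  2.24  0.57  0.86 -1.3 ]
seat [ 0.564 -0.207  0.12 ] [-0.68  0.09  1.97  0.5   0.72 -1.01]
retr [ 0.51  -0.207  0.183] [-0.77 -0.11  2.02  0.47  0.9  -1.01]
flip True
pre [0.456 0.257 0.25 ] None
grasp [0.515 0.269 0.146] None
lift [0.513 0.268 0.193] None
draw [0.415 0.249 0.206] [ 0.45 -0.33  2.14 -0.17  0.83 -2.8 ]
mid [0.414 0.    0.226] [-0.36 -0.62  2.26  0.21  1.01  2.71]
front [ 0.422 -0.208  0.12 ] [-0.96 -0.19  2.24  0.57  0.86  1.84]
seat [ 0.564 -0.207  0.12 ] [-0.68  0.09  1.97  0.5   0.72  2.13]
retr [ 0.51  -0.207  0.183] [-0.77 -0.11  2.02  0.47  0.9   2.13]
[-2.17203832e-01 -2.59748977e-01  1.70460626e+00 -4.44089210e-16
  1.69673537e+00  1.35359250e+00]
```

Run:
```python
from h import *
p,q=tool([.45,0,.30],0); robot.movep(p,q)
p,q=tool(BP,BY,0,.12); robot.movep(p,q)
im,P=cloud("top"); np.savez("top1.npz",im=im,P=P)
p,q=tool(BP,BY); robot.move_linear(p,speed=.1)
print(robot.get_time(),robot.get_contact_force(),p,robot.get_tcp_pos())
im,_=robot.get_image("side"); cv2.imwrite("pics/side1.png",cv2.resize(im[80:300,60:320,::-1],None,fx=2.5,fy=2.5))
```

```text
4.8 [ 0.66213705 -0.19831137  0.00630456] [0.51466842 0.26860345 0.14646039] [0.51494633 0.26883747 0.14722311]
```

View pics/side1.png

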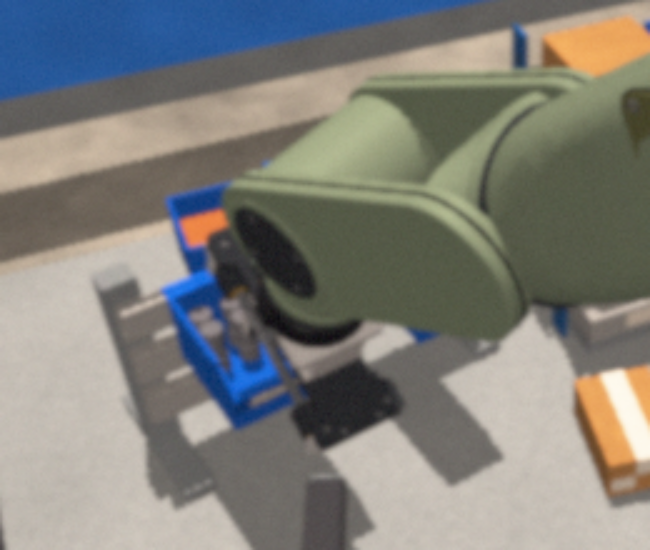

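The fingers straddle the bin's front wall at about (255,320)–(300,390), with one inside and one outside. I'll grasp and lift now.

Run:
```python
from h import *
robot.grasp(60); f=robot.get_contact_force(); gp=robot.get_finger_gap()*94
print("gap mm",gp,"F",f.round(1) if hasattr(f,'round') else f, robot.get_torque())
p0=robot.get_tcp_pos()
robot.move_linear(np.array(p0)+[0,0,.02],speed=.04); print(np.round(robot.get_contact_force(),1))
# raise by 35 more with 2.5 deg rear-up
p=np.array(p0)+[0,0,.055]; robot.move_linear(p,speed=.06); robot.sleep(.3)
print(robot.get_time(),np.round(robot.get_contact_force(),2),np.round(robot.get_torque(),3),robot.get_finger_gap()*94)
for n in("top","side"):
    im,P=cloud(n); np.savez(n+"2.npz",im=im,P=P); cv2.imwrite(f"pics/{n}2.png",cv2.resize(im[120:270,60:300,::-1] if n=="top" else im[80:300,60:320,::-1],None,fx=2.5,fy=2.5))
    C=im.astype(int); a=R.from_euler("z",BY).inv().apply((P-BP).reshape(-1,3)).reshape(P.shape)
    k=(C[...,2]>1.5*C[...,0])&(C[...,2]>50)&(abs(a[...,1])<.06)&(a[...,0]>-.08)&(a[...,0]<.09)&(a[...,2]>.07)
    for x in np.arange(-.08,.08,.01):
        kk=k&(abs(a[...,0]-x)<.005)
        if kk.sum()>3: print(n,round(x,3),kk.sum(),np.percentile(a[kk][:,2],[50,90,97]).round(4),np.percentile(a[kk][:,1],[1,99]).round(4))
```

```text
gap mm 7.8769845529745695 F [-7.7 -3.5  5.2] [-0.22390446 -0.07721873 -0.12853192]
[ 0.6  0.7 -2.2]
7.8333 [ 0.54  0.27 -1.02] [-0.172  0.403  0.034] 7.606474865799263
top -0.08 16 [0.2332 0.2347 0.2349] [-0.0461  0.0088]
top -0.07 151 [0.1084 0.1111 0.1119] [-0.0478  0.048 ]
top -0.06 139 [0.0982 0.1147 0.1197] [-0.0481  0.0478]
top -0.05 68 [0.0835 0.1183 0.1204] [-0.0482 -0.0085]
top -0.04 37 [0.1106 0.1241 0.1251] [-0.0486 -0.0432]
top -0.03 36 [0.1074 0.1244 0.1252] [-0.049  -0.0447]
top -0.02 40 [0.1172 0.1251 0.1265] [-0.0486  0.0453]
top -0.01 65 [0.1109 0.1251 0.1261] [-0.0484  0.0471]
top -0.0 75 [0.1068 0.1248 0.1264] [-0.0485  0.0465]
top 0.01 95 [0.0998 0.1233 0.1255] [-0.0486  0.0465]
top 0.02 73 [0.1099 0.1247 0.126 ] [-0.0492  0.0476]
top 0.03 77 [0.1059 0.1256 0.127 ] [-0.0484  0.0468]
top 0.04 83 [0.113  0.1252 0.1256] [-0.0486  0.0475]
top 0.05 340 [0.1231 0.1254 0.1262] [-0.048   0.0463]
top 0.06 157 [0.124  0.1264 0.1273] [-0.0478  0.0467]
side -0.08 6 [0.2242 0.2266 0.2275] [0.0238 0.0438]
side -0.07 123 [0.1074 0.2035 0.2258] [0.0097 0.0496]
side -0.06 70 [0.1012 0.2099 0.2124] [0.0225 0.0497]
side -0.05 48 [0.0989 0.1204 0.1222] [0.0234 0.0499]
side -0.04 42 [0.1032 0.1235 0.1246] [0.0348 0.0502]
side -0.03 36 [0.106  0.1233 0.1237] [0.0458 0.0504]
side -0.02 35 [0.0993 0.1228 0.1235] [0.0453 0.0502]
side -0.01 36 [0.1037 0.1227 0.1236] [0.046  0.0505]
side -0.0 33 [0.1037 0.1232 0.125 ] [0.0456 0.0503]
side 0.01 53 [0.0932 0.1225 0.1233] [0.0219 0.0502]
side 0.02 35 [0.1032 0.1237 0.1251] [0.0413 0.0504]
side 0.03 40 [0.1019 0.1231 0.1238] [0.0355 0.0502]
side 0.04 39 [0.105  0.1231 0.1241] [-0.0178  0.0503]
side 0.05 326 [0.1145 0.1238 0.1249] [-0.0299  0.0492]
side 0.06 75 [0.1233 0.1243 0.1253] [-0.0364  0.0478]
```

View pics/side2.png

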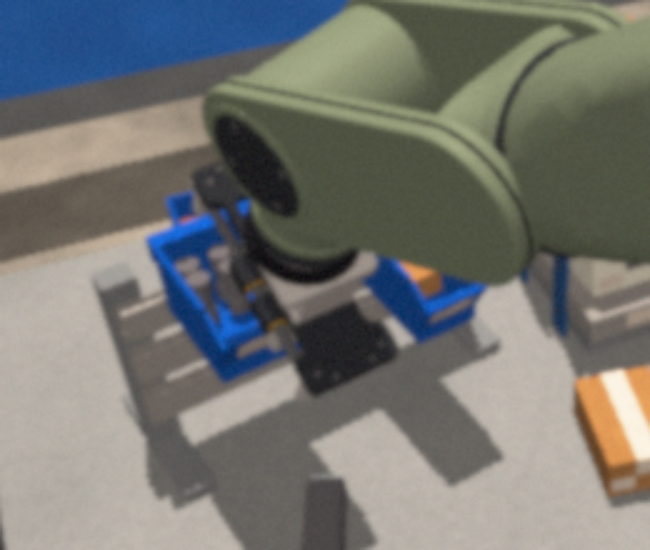

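Bin is level (no sag), free of the rail, and held centrally. Drawing it off high over the small bin and going in front of the lane.

Run:
```python
from h import *
c,s=np.cos(BY),np.sin(BY)
B=BP+[0,0,.055]
p,q=tool(B+[-.11*c,-.11*s,.01],BY); robot.move_linear(p,speed=.1)
p,q=tool(B+[-.11*c,-.11*s,.07],BY); robot.move_linear(p,speed=.1)
for b,y in(([.44,0.03,.245],.06),(shelf(-.17,0,.245),.0085),(shelf(-.17,0,.096),.0085)):
    p,q=tool(b,y); robot.move_linear(p,frame=q,speed=.15)
robot.sleep(.3); print(robot.get_time(),robot.get_tcp_pos()-p,np.round(robot.get_contact_force(),2),robot.get_finger_gap()*94)
Y=R.from_euler("z",.0085)
for n in("top","side"):
    im,P=cloud(n); np.savez(n+"3.npz",im=im,P=P); cv2.imwrite(f"pics/{n}3.png",cv2.resize(im[110:290,230:470,::-1],None,fx=2.5,fy=2.5))
    C=im.astype(int); a=Y.inv().apply((P-shelf(-.17,0,.096)).reshape(-1,3)).reshape(P.shape)
    k=(C[...,2]>1.5*C[...,0])&(C[...,2]>50)&(abs(a[...,1])<.07)&(a[...,0]>-.06)&(a[...,0]<.08)&(a[...,2]>.055)&(a[...,2]<.09)
    for x in np.arange(-.04,.08,.02):
        kk=k&(abs(a[...,0]-x)<.01)
        if kk.sum()>3: print(n,round(x,3),kk.sum(),np.percentile(a[kk][:,2],[50,80,95]).round(4),np.percentile(a[kk][:,1],[2,98]).round(4))
    print("rear x",np.percentile(a[k][:,0],[97,99.5]))
```

```text
14.725 [ 0.00027406 -0.00039468  0.00065299] [ 0.28  0.35 -2.65] 7.629889507466394
top -0.04 34 [0.0681 0.0699 0.0708] [-0.0468  0.0484]
top -0.02 55 [0.0678 0.07   0.0706] [-0.0468  0.0483]
top 0.0 62 [0.0679 0.0701 0.0716] [-0.0472  0.0485]
top 0.02 54 [0.0686 0.0702 0.0712] [-0.0478  0.0483]
top 0.04 142 [0.0688 0.0705 0.0719] [-0.0476  0.0481]
top 0.06 213 [0.0694 0.0707 0.0723] [-0.0453  0.046 ]
rear x [0.0598534  0.06123955]
side 0.0 20 [0.0607 0.066  0.0677] [-0.0439 -0.0389]
rear x [0.00991019 0.01015295]
```

View pics/top3.png

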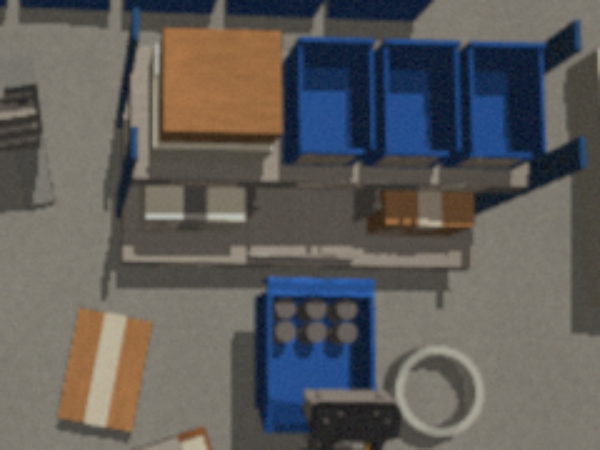

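The bin sits square in front of the lane: centred near column 318, lip lines at rows 250–262, rear edge at row 282. The rim heights agree with the model. Next I go in and feel for the strip.

Run:
```python
from h import *
def go(x,z,v): 
    p,q=tool(shelf(x,0,z),.0085); robot.move_linear(p,speed=v)
go(-.17,.0945,.03); go(-.06,.0945,.06); robot.sleep(.3)
f0=np.array(robot.get_contact_force()); print("base",f0.round(2),robot.get_time())
x=-.06
while x<-.008:
    st=.004 if x<-.033 else .0015
    x+=st; go(x,.0945,.015); robot.sleep(.05)
    f=S.inv().apply(np.array(robot.get_contact_force())-f0)
    print(round(x*1000,1),f.round(1), round(robot.get_finger_gap()*94,2))
    if f[0]<-8.5 or np.linalg.norm(f)>14: break
print(robot.get_time(), S.inv().apply(np.array(robot.get_tcp_pos())-tool(shelf(x,0,.0945),.0085)[0]).round(4))
for n in("top","side"):
    im,P=cloud(n); np.savez(n+"4.npz",im=im,P=P); cv2.imwrite(f"pics/{n}4.png",cv2.resize(im[110:290,230:470,::-1],None,fx=2.5,fy=2.5))
```

```text
base [ 0.05  0.2  -1.75] 17.3583
-56.0 [-0.4  0.1 -0.2] 7.62
-52.0 [-0.8 -0.7  0.2] 7.75
-48.0 [0.5 0.2 0.5] 7.51
-44.0 [-0.6 -0.3 -0.6] 7.7
-40.0 [ 0.   0.7 -0.6] 7.34
-36.0 [-0.8  0.  -0.2] 7.73
-32.0 [ 0.5  0.7 -0.2] 7.59
-30.5 [-0.2 -0.8 -0.4] 7.44
-29.0 [-0.1  0.   0.5] 7.47
-27.5 [ 0.5 -0.3 -0.4] 7.81
-26.0 [-0.3 -0.4 -0.7] 7.65
-24.5 [-4.5 -0.6  1.7] 7.81
-23.0 [-5.5  0.3  1.4] 7.63
-21.5 [-6.  -0.4  2.4] 7.8
-20.0 [-7.7 -0.5  3.4] 7.69
-18.5 [-8.5 -0.1  4.5] 7.38
23.325 [-0.0008  0.0001 -0.0004]
```

Run:
```python
from h import *
f0=np.array([.05,.2,-1.75]); x=-.0183; z=.0945
while z>.0685:
    z-=.003 if z>.076 else .001
    p,q=tool(shelf(x,0,z),.0085); robot.move_linear(p,speed=.02); robot.sleep(.05)
    f=S.inv().apply(np.array(robot.get_contact_force())-f0); print(round(z*1000,1),f.round(1))
    if f[2]>12 or np.linalg.norm(f)>22: break
print(robot.get_time())
Y=S
for n in("top","side"):
    im,P=cloud(n); np.savez(n+"5.npz",im=im,P=P); cv2.imwrite(f"pics/{n}5.png",cv2.resize(im[110:290,230:470,::-1],None,fx=2.5,fy=2.5))
    C=im.astype(int); a=Y.inv().apply((P-shelf(x,0,.07)).reshape(-1,3)).reshape(P.shape)
    k=(C[...,2]>1.5*C[...,0])&(C[...,2]>50)&(abs(a[...,1])<.07)&(a[...,0]>-.085)&(a[...,0]<.08)&(a[...,2]>.035)&(a[...,2]<.09)
    for xx in np.arange(-.08,.08,.01):
        kk=k&(abs(a[...,0]-xx)<.005)
        if kk.sum()>3: print(n,round(xx,3),kk.sum(),np.percentile(a[kk][:,2],[50,80,95]).round(4),np.percentile(a[kk][:,1],[2,98]).round(4))
```

```text
91.5 [-8.8 -0.7  4.2]
88.5 [-8.8 -1.1  3.6]
85.5 [-8.9 -1.2  3.2]
82.5 [-8.7  0.3  4.2]
79.5 [-9.1 -0.2  3.8]
76.5 [-8.  -0.7  4.3]
73.5 [-9.4 -1.2  4.1]
72.5 [-9.  -0.8  4.4]
71.5 [-10.1   0.2   8.6]
70.5 [-14.9   1.6  13.3]
26.775
top -0.08 8 [0.0549 0.0563 0.057 ] [-0.036  0.047]
top -0.07 97 [0.0546 0.0566 0.0576] [-0.0388  0.0478]
top -0.06 77 [0.0437 0.0491 0.0633] [-0.0433  0.0481]
top -0.05 15 [0.0633 0.0657 0.0676] [0.0193 0.0482]
top -0.04 13 [0.0697 0.0705 0.0719] [0.0456 0.0484]
top -0.03 12 [0.0702 0.0719 0.0723] [0.0455 0.0483]
top -0.02 13 [0.0692 0.0719 0.0724] [-0.047   0.0477]
top -0.01 29 [0.0694 0.0708 0.072 ] [-0.0477  0.0483]
```

View pics/side5.png

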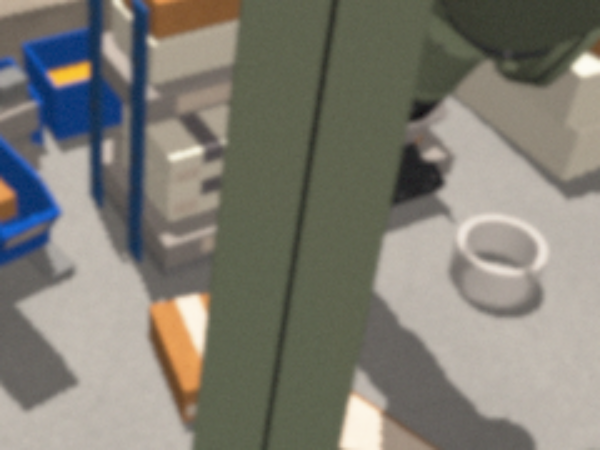

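View pics/top5.png

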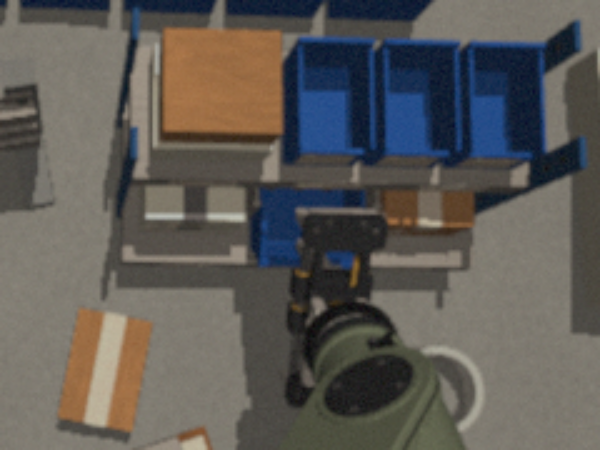

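The bin is down in the lane with its front rim at row 265. I'll release, back out along the finger direction and check.

Run:
```python
from h import *
robot.release(); robot.sleep(.2); print("open",np.round(robot.get_contact_force(),1),robot.get_finger_gap())
p,q=tool(shelf(-.0183,0,.0705),.0085,0,.10); robot.move_linear(p,speed=.1)
p,q=tool(shelf(-.15,0.0,.25),.0085); robot.move_linear(p,speed=.15)
p,q=tool([.40,.12,.30],0.1); robot.movep(p,q); robot.sleep(.3)
print(robot.get_time(),np.round(robot.get_contact_force(),1))
for n in("top","side"):
    im,P=cloud(n); np.savez(n+"6.npz",im=im,P=P); cv2.imwrite(f"pics/{n}6.png",cv2.resize(im[110:290,230:470,::-1],None,fx=2.5,fy=2.5))
    C=im.astype(int); a=S.inv().apply((P-SO).reshape(-1,3)).reshape(P.shape)
    k=(C[...,2]>1.5*C[...,0])&(C[...,2]>50)&(abs(a[...,1])<.07)&(a[...,0]>-.12)&(a[...,0]<.06)&(a[...,2]>.1)&(a[...,2]<.165)
    for xx in np.arange(-.11,.06,.01):
        kk=k&(abs(a[...,0]-xx)<.005)
        if kk.sum()>3: print(n,round(xx,3),kk.sum(),np.percentile(a[kk][:,2],[50,80,95]).round(4),np.percentile(a[kk][:,1],[2,98]).round(4))
    for sd in(-1,1):
        kk=k&(a[...,1]*sd>.02)
        if kk.sum()>9: print("front x, side",sd,np.percentile(a[kk][:,0],[1,3]).round(4))
```

```text
open [-0.3 -1.  -0.3] 1.0006295835931487
32.1333 [-0.5 -0.1 -0.6]
top -0.1 54 [0.1247 0.1263 0.1278] [-0.0428  0.0456]
top -0.09 157 [0.1241 0.1267 0.129 ] [-0.0462  0.0479]
top -0.08 130 [0.1104 0.1163 0.1346] [-0.046   0.0478]
top -0.07 29 [0.1369 0.1387 0.142 ] [-0.0473  0.0486]
top -0.06 27 [0.1389 0.1417 0.1424] [-0.0471  0.0493]
top -0.05 28 [0.1391 0.1411 0.1435] [-0.0471  0.0493]
top -0.04 23 [0.1393 0.1414 0.1421] [-0.0527  0.0489]
top -0.03 20 [0.1403 0.1429 0.1449] [-0.0474  0.0485]
top -0.02 6 [0.1272 0.141  0.1419] [-0.0469 -0.0433]
front x, side -1 [-0.0969 -0.0967]
front x, side 1 [-0.0978 -0.096 ]
side -0.1 16 [0.1224 0.1253 0.1261] [0.0097 0.0457]
side -0.09 73 [0.1228 0.1257 0.1265] [0.0049 0.0511]
side -0.08 33 [0.1203 0.1299 0.1338] [0.0408 0.0511]
side -0.07 26 [0.1172 0.1239 0.1336] [0.048  0.0518]
side -0.06 7 [0.1074 0.11   0.112 ] [0.0479 0.0519]
front x, side 1 [-0.0965 -0.0959]
```

View pics/top6.png

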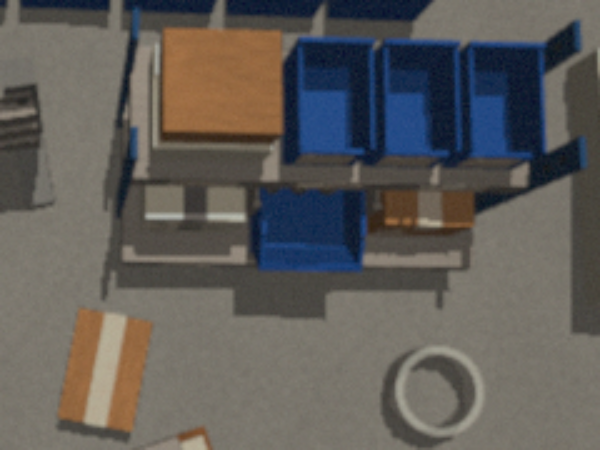

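View pics/side6.png

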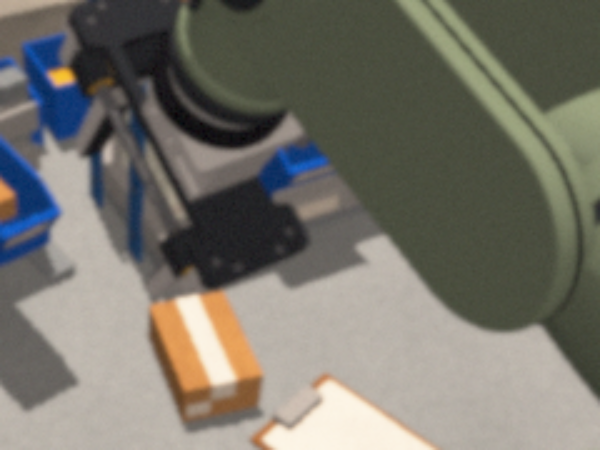

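Run:
```python
from h import *
def fl(P,x0,x1,zl,zh,ref=None,yy=.036):
    a=S.inv().apply((P-SO).reshape(-1,3))
    k=(abs(a[:,1])<yy)&(a[:,0]>x0)&(a[:,0]<x1)&(a[:,2]>zl)&(a[:,2]<zh);q=a[k]
    c=np.polyfit(q[:,0]-.5*(x0+x1),q[:,2],1);print(k.sum(),c.round(4),"resid",np.std(q[:,2]-np.polyval(c,q[:,0]-.5*(x0+x1))).round(4))
print("insert floor before"); fl(np.load("top.npz")["P"],-.066,-.03,.06,.085)
Ps=[cloud("top")[1] for _ in range(8)]
P=np.nanmean(Ps,0)
print("bin floor now"); fl(P,-.066,-.03,.066,.09)
a=S.inv().apply((P-SO).reshape(-1,3));k=(abs(abs(a[:,1])-.047)<.003)&(a[:,0]>-.062)&(a[:,0]<-.028)&(a[:,2]>.1375)&(a[:,2]<.148)
c=np.polyfit(a[k,0]+.045,a[k,2],1);print("wall top",k.sum(),c)
# other objects moved?
P0=np.load("top.npz")["P"]; d=abs(P[...,2]-P0[...,2])>.015; d&=(P0[...,0]>.3)
n,l,st,ce=cv2.connectedComponentsWithStats(d.astype(np.uint8)); print(st[1:][st[1:,4]>40].tolist())
print(robot.get_time())
```

```text
insert floor before
408 [-0.0035  0.0703] resid 0.0019
bin floor now
411 [-0.0054  0.0745] resid 0.0007
wall top 59 [-0.01299364  0.14051111]
[[109, 165, 46, 10, 110], [109, 171, 59, 65, 2928], [330, 186, 46, 34, 717], [162, 287, 48, 29, 617]]
32.6333
```

Run:
```python
from h import *
im,P=cloud("top");P0=np.load("top.npz")["P"]
s=np.s_[289:314,166:206]; print(np.nanmedian(P0[s].reshape(-1,3),0),np.nanpercentile(P[s].reshape(-1,3),[5,50,95],axis=0).round(3),robot.get_tcp_pos())
cv2.imwrite("pics/t7.png",im[120:,:320,::-1])
```

```text
[0.33438145 0.19090387 0.00042847] [[ 0.322  0.097 -0.002]
 [ 0.358  0.145  0.004]
 [ 0.382  0.235  0.462]] [0.34416319 0.11443181 0.32648811]
```

View pics/t7.png

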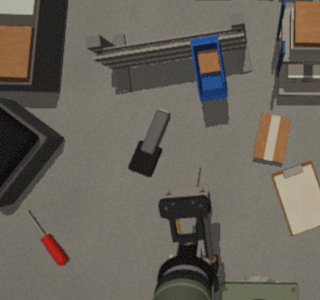

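That change is only the gripper hovering at z ≈ 0.33 to 0.46. The scanner, small bin and parcel haven't moved, so I'm handing in.

```bash
python3 -c "
from workcell import robot
robot.job_done(); print(robot.get_time())"
```

```text
the job is handed in; nothing more can be done
the job is handed in; nothing more can be done
```

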